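# Find the cash box's concealed catch and press it

### The arm

A 6-joint arm with a two-finger parallel gripper is mounted at the origin on a cart in front of the work surface, level with it; the furniture and walls round the work are solid. World frame = base frame: x ahead of the robot, y to its left, z up, the work surface at z = 0. Lengths are in m, angles in degrees, forces in N, time in s.
With the tool pointing down it reaches from about 0.275 to 0.75 m from the base axis. Payload 10.2 kg.
Tool frame: the origin (TCP) lies midway between the tips of the shut fingers; the grasp point (between the pads) lies 19 mm behind it (ctrl.tcp_to_grasp is the distance from the TCP to the grasp point, in m); z points along the fingers, y is the direction in which the jaws open and shut (so a half turn about z gives the same grasp; the last joint's range is limited). The gripper opens to 85 mm and grips with 20 to 120 N. Pads are 22 mm wide; open, the fingers measure 114 mm over their backs; the gripper's body (76 mm by 85 mm) begins 54 mm behind the grasp point. The pads swing forward as they close: fully open they stand 13 mm farther back than shut.
Start: joints at [-89.118, 17.928, 85.812, -0, 76.261, -12.8], TCP at [0.124, -0.51, 0.231] pointing down, gripper open.
Joint ranges: [-168.41, 168.41], [-55.51, 124.54], [10.69, 146.95], [-70.63, 250.63], [1, 178], [-165.06, 165.06]. Speed limits (degrees/s): [136.94, 136.94, 172.46, 180, 180, 180].

### API

Orientations are given as [roll, pitch, yaw] about the fixed x, y, z axes, in that order (R = Rz(yaw) Ry(pitch) Rx(roll)).
In Python, from station import ctrl gives the robot as it stands. The module is installed in compiled form; this text tells all that it offers.
- The arm moves only by the tool carry_out, never from a script. Its argument "deltas" is a list of rows, each an object of numbers: "tx", "ty", "tz": the shift along the tool's x, y, z in m; "roll": the turn about the tool's z in rad. In form: [{"tx": .., "ty": .., "tz": .., "roll": ..}, ...]. A call has 1 to 10 rows; each row is the pose to reach, as a shift and turn from the pose commanded when the call began, along the tool's axes at that moment; what a row does not reach only later rows make up. A row lasts 1/10 s, in which the tool goes at most 50 mm and 8.59 degrees, less where a joint would pass 70% of its speed; a pose out of reach is approached as far as the arm can. A call with a gripper value outside its range is refused whole. "jaw" is the opening, from 0 (shut) to 1 (fully open), set as the call begins (left out, the last holds). The fingers move at their own pace and stop on an object; the grip force is fixed at half the most. Time passes only in rows, so rows that repeat a pose let the fingers close. It gives the time, the measured TCP pose, the force and the opening at its end, in the units of the state.
- ctrl.observe(): the state, without advancing time (a new reading comes with each control period).
- ctrl.camera(name): name is "scene" or "side" or "wrist"; returns (picture, depth): 420x560x3 uint8, blue, green, red; 420x560 float32, m along the optical axis (not along the pixel's ray), 0 where there is no reading.
- ctrl.get_calibration(name): a dict with "fx", "fy", "cx", "cy" (pixels), "k1" (the pictures are not rectified: a ray, as slopes to the right and down, at radius r is drawn at 1 + k1 r^2 times it, then the intrinsics apply), "extrinsics" (4x4, takes a point from camera to world coordinates); the wrist camera has in their place "hand_eye" (4x4, takes a point from camera to tool coordinates, whose origin is the TCP and whose axes are the flange's). Camera axes: x right, y down, z forward; pixel columns grow to the right and rows downward; lengths in m; the calibration is good to about 2 mm. A picture is of the moment at which its call begins: read the wrist's pose just before it. get_calibration takes no time and is no camera call.
- ctrl.finish_job(): hands the job in, once; it reports no verdict.
The state is a dict: "t": time; "joints": joint angles; "qd": joint speeds; "effort": joint torques, N m; "tool_pos": TCP position; "eef_rot": TCP orientation; "wrist_force": force on the tool from outside, world axes, zero at the start; "wrist_torque": the same for the moment, N m; "opening": finger opening in m.
Only numpy, scipy, OpenCV 4.12 (cv2) and the standard library are available. Lean on these libraries where they do the work, as an engineer would, in place of code of your own. Each camera call takes 0.05 s, during which the arm holds its last target.

### The job

The drawer of the wooden cash box is released by a concealed catch: one of the six look-alike tiles set flush in its top. With a shut fingertip, feel across the tiles, pressing gently, until you find the one that gives, and press it fully in so that the drawer slides out; do not touch the drawer itself. Grasp and lift nothing, and leave the things standing on and around the box where they are.

Things in the scene. Friction and masses are not known exactly. Their poses are not given: they have to be found in the camera images.
- cash_box: wooden cash box, 150 mm deep (its x) x 250 mm wide (its y) x 70 mm high, fixed on the cabinet top; origin at the centre of its underside, z up; its -x side is the front, turned to the robot give or take 0.3 rad; its flat top is rigid but for the catch tile
- tile_field (a point): centre of the six square tiles inlaid flush in the box's top, at top height, axes as the box's (35 mm to +y of the box's centre). Tiles all alike, 47 x 47 mm, 3 mm gaps; centres from here: x = -25 or +25 mm, y = -50, 0 or +50 mm. Five are rigid; one, any of them, is the catch, not to be told by sight
- catch (a joint): how far the concealed catch tile is pushed in, m: 0 flush, 0.006 fully in. It gives under about 5 N straight down, sinks 6 mm to a hard stop and stays down when let go. The fingertip must fit within that one tile, so keep the fingers shut; neighbouring tiles and the frame do not give
- drawer: the box's drawer behind a front board without handle, 228 mm wide and 39 mm high, across the lower front of the box. Its origin coincides with the cash box's origin while shut, and lies 18 mm along the box's -x when out. Linked to the catch (moves three times as far), it slides out as the catch goes in and stays out; the robot must not touch it
- balm_tin: round white balm tin, 50 mm across, 21 mm high, standing loose on the plain part of the cash box's top, right of the tiles; origin at the centre of its underside; to be left where it stands
- soap: wrapped bar of soap, 53 x 78 x 28 mm, lying loose behind the cash box; origin at the centre of its underside; to be left where it stands
- tape_roll: roll of tape lying flat, 92 mm across, 25 mm high, loose behind the cash box; origin at the centre of its underside; to be left where it stands
- stamp: wooden hand stamp, 32 x 45 mm, 62 mm high, standing loose in front of the cash box; origin at the centre of its underside; to be left where it stands
- ribbon_spool: ribbon spool, 59 mm across, 26 mm high, standing loose in front of the cash box; origin at the centre of its underside; to be left where it stands
- call_bell: counter bell, 70 mm across, 50 mm high, loose, left of the cash box and towards the back; origin at the centre of its underside; to be left where it stands

How it is judged (in metres and radians):
At the end, for the whole second after the job is handed in: the catch tile is at least 4.8 mm of its 6 mm in, the drawer is at least 14.4 mm of its 18 mm out, and every bystander is within 20 mm of where it stood (value of joint catch above 0.0048 m and x of drawer in the frame of cash_box below -0.0144 m and distance of each of balm_tin, soap, tape_roll, stamp, ribbon_spool, call_bell from where it was at the start of the episode below 0.02 m); the robot touches nothing.
It fails at once if a bystander is lifted or shifted by more than 20 mm (distance of any of balm_tin, soap, tape_roll, stamp, ribbon_spool, call_bell from where it was at the start of the episode above 0.02 m).
It fails at once if the drawer itself is pushed or pulled by the robot (over 3 N) (contact force between any of the fingers, the arm and drawer above 3 N).
It fails at once if the robot bears on something with more than 60 N (contact force between any of the fingers, the arm and anything else above 60 N).
It also fails if it takes over 51 s, if anything falls off the work surface, if the arm or the gripper's body presses on something with over 40 N, if the wrist force passes 120 N, or if a joint passes its speed limit or range.

## Working session

There is one attempt and no reset: what is moved stays moved. The work goes in short steps, Python scripts to look and compute and a tool call to move; the robot and the scene stay as the last step left them, time stands still between calls to the robot, and variables do not carry over. Pictures are saved under pics/ and viewed, and the job is handed in when it is done.

Besides the shell and the picture viewer there is one more tool, called after ">>>" by a JSON object that holds its "api" and its "payload". carry_out: Moves the arm, as the interface text tells. Its arguments: {"type":"object","properties":{"deltas":{"type":"array","items":{"type":"object","properties":{"tx":{"type":"number"},"ty":{"type":"number"},"tz":{"type":"number"},"roll":{"type":"number"}}}},"jaw":{"type":"number"}},"required":["deltas"]}

```bash
mkdir -p pics
python3 - <<'E'
from station import ctrl
import cv2,numpy as np
s=ctrl.observe(); print(s)
for n in ("scene","side"):
    p,d=ctrl.camera(n); cv2.imwrite(f"pics/{n}0.png",p); np.save(f"pics/{n}0.npy",d)
    c=ctrl.get_calibration(n); print(n,c)
print(ctrl.get_calibration("wrist"))
E
```

```text
{'t': 0.0, 'joints': array([-8.91170030e+01,  1.79584290e+01,  8.58555138e+01, -1.04076069e-03,
        7.62607267e+01, -1.28005558e+01]), 'qd': array([ 0.03555341,  0.00951178, -0.04980768,  0.00499812, -0.0390685 ,
       -0.05184452]), 'effort': array([-1.21969679e-03, -4.12270939e+01, -2.59748358e+01, -2.11021547e-04,
        4.10325069e-03, -5.09018278e-06]), 'tool_pos': array([ 0.12416702, -0.50982978,  0.23073426]), 'eef_rot': array([-1.79926962e+02, -1.55580913e-02,  1.36837908e+01]), 'wrist_force': array([ 0.75109438,  0.44132576, -0.78336032]), 'wrist_torque': array([ 0.02229546, -0.00459628, -0.01371902]), 'opening': 0.08575919584568849}
scene {'fx': 403.9806602413707, 'fy': 403.9806602413707, 'cx': 271.79440087203454, 'cy': 206.54327284427387, 'k1': -0.05305819458362173, 'extrinsics': array([[ 0.88151546, -0.28044822,  0.37984115,  0.23556025],
       [-0.47174894, -0.5565114 ,  0.68392104, -0.54286182],
       [ 0.01958149, -0.78207663, -0.62287455,  0.59832713],
       [ 0.        ,  0.        ,  0.        ,  1.        ]])}
side {'fx': 446.3621732345284, 'fy': 446.3621732345284, 'cx': 276.81709135666887, 'cy': 203.97428639101145, 'k1': 0.015488303897332242, 'extrinsics': array([[-0.93131343, -0.21274731,  0.29562455,  0.30374213],
       [-0.36408746,  0.5220105 , -0.77132701,  0.65648637],
       [ 0.00977863, -0.8259804 , -0.56361402,  0.5325094 ],
       [ 0.        ,  0.        ,  0.        ,  1.        ]])}
{'fx': 302.7568795285857, 'fy': 302.7568795285857, 'cx': 280.32081105925874, 'cy': 211.40589877485556, 'k1': 0.0032720317636907763, 'hand_eye': array([[-5.02589970e-04, -9.57360821e-01, -2.88894454e-01,
         7.36841841e-02],
       [ 9.99999870e-01, -5.06553449e-04, -6.10447133e-05,
         2.01965689e-04],
       [-8.78986650e-05, -2.88894447e-01,  9.57360951e-01,
        -1.42710793e-01],
       [ 0.00000000e+00,  0.00000000e+00,  0.00000000e+00,
         1.00000000e+00]])}
```

View pics/scene0.png

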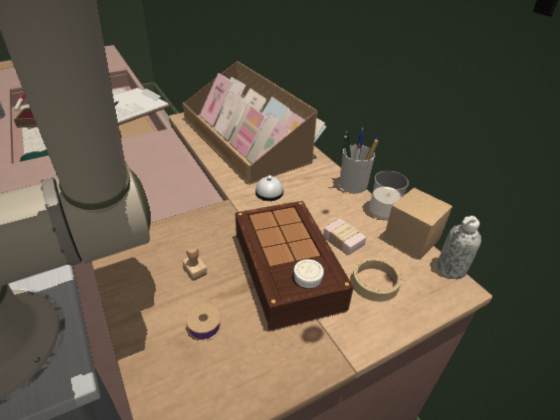

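View pics/side0.png

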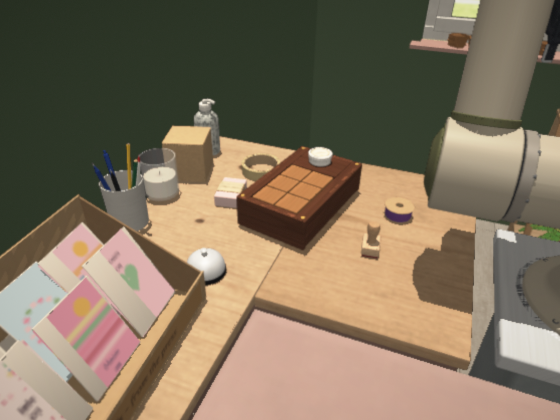

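The scene view shows the box at about (290,258), with the six lighter tiles around (283,237) and the tin at (309,272). In the side view the tiles are around (290,188). Next I'll segment the tiles and cast rays onto z = 0.07.

```bash
cat > h.py <<'E'
import cv2,numpy as np
from station import ctrl
def rays(c,uv):
    K=np.array([[c['fx'],0,c['cx']],[0,c['fy'],c['cy']],[0,0,1]])
    u=cv2.undistortPoints(np.float64(uv).reshape(-1,1,2),K,np.array([c['k1'],0,0,0.])).reshape(-1,2)
    return np.c_[u,np.ones(len(u))]
def onplane(c,T,uv,z):
    r=rays(c,uv)@T[:3,:3].T
    return T[:3,3]+r*((z-T[2,3])/r[:,2])[:,None]
E
python3 - <<'E'
from h import *
for n,box in (("scene",(230,195,355,325)),("side",(230,140,370,245))):
    p=cv2.imread(f"pics/{n}0.png");d=np.load(f"pics/{n}0.npy");c=ctrl.get_calibration(n)
    h=cv2.cvtColor(p,cv2.COLOR_BGR2HSV)
    m=np.zeros(p.shape[:2],np.uint8);x0,y0,x1,y1=box
    m[y0:y1,x0:x1]=cv2.inRange(h,(5,110,105),(18,255,255))[y0:y1,x0:x1]
    cs,_=cv2.findContours(m,cv2.RETR_EXTERNAL,cv2.CHAIN_APPROX_NONE)
    for k in cs:
        if cv2.contourArea(k)<40: continue
        M=cv2.moments(k);uv=[M['m10']/M['m00'],M['m01']/M['m00']]
        w=onplane(c,c['extrinsics'],[uv],.07)[0]
        zz=d[int(uv[1]),int(uv[0])]; P=c['extrinsics'][:3,:3]@(rays(c,[uv])[0]*zz)+c['extrinsics'][:3,3]
        print(n,np.round(uv,1),cv2.contourArea(k),w.round(4),"depth",P.round(4))
    v=cv2.resize(p[y0:y1,x0:x1],None,fx=3,fy=3);v2=cv2.cvtColor(cv2.resize(m[y0:y1,x0:x1],None,fx=3,fy=3),cv2.COLOR_GRAY2BGR)
    cv2.imwrite(f"pics/{n}crop.png",np.hstack([v,v2]) if v.shape[1]*2<=800 else np.vstack([v,v2])[:600])
E
```

```text
scene [283.1 236.2] 2521.0 [ 0.534  -0.0534  0.07  ] depth [ 0.539  -0.0452  0.0612]
scene [260.7 208.8] 73.0 [0.5336 0.0411 0.07  ] depth [0.5341 0.0421 0.0691]
side [353.3 218.8] 122.0 [0.405 0.016 0.07 ] depth [ 0.4202 -0.0799  0.0008]
side [295.5 185.6] 3979.5 [ 0.5358 -0.0498  0.07  ] depth [ 0.5379 -0.0562  0.0658]
```

View pics/scenecrop.png

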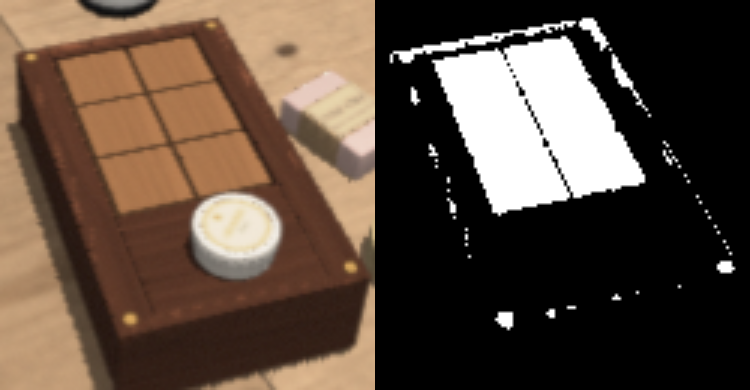

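View pics/sidecrop.png

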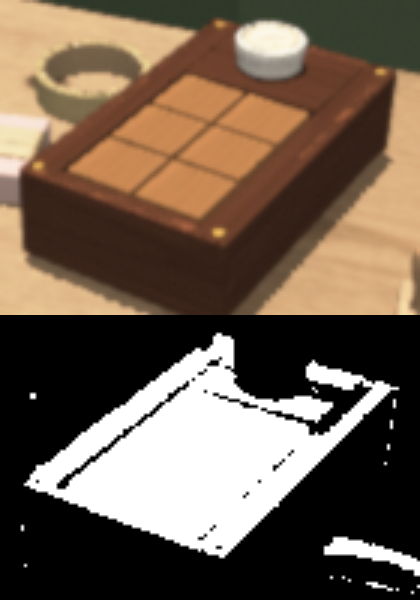

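The tile field is clear in both crops. The side mask needs a higher brightness threshold. I'll project the field outline onto the plane and fit a rectangle, which should come out at 97 x 147 mm.

Run:
```python
from h import *
for n,box,lo in (("scene",(230,195,355,325),115),("side",(230,140,370,245),150)):
    p=cv2.imread(f"pics/{n}0.png");c=ctrl.get_calibration(n)
    h=cv2.cvtColor(p,cv2.COLOR_BGR2HSV);print(n,"tile hsv",h[236,275] if n=="scene" else h[180,290])
    m=np.zeros(p.shape[:2],np.uint8);x0,y0,x1,y1=box
    m[y0:y1,x0:x1]=cv2.inRange(h,(5,110,lo),(18,255,255))[y0:y1,x0:x1]
    m=cv2.morphologyEx(m,cv2.MORPH_CLOSE,np.ones((3,3)));m=cv2.morphologyEx(m,cv2.MORPH_OPEN,np.ones((7,7)))
    cs,_=cv2.findContours(m,cv2.RETR_EXTERNAL,cv2.CHAIN_APPROX_NONE);k=max(cs,key=cv2.contourArea)
    w=onplane(c,c['extrinsics'],k.reshape(-1,2),.07)[:,:2]
    r=cv2.minAreaRect((w*1000).astype(np.float32));print(n,cv2.contourArea(k),r,cv2.boxPoints(r).round(1).tolist())
    M=cv2.moments(k); print("centroid",onplane(c,c['extrinsics'],[[M['m10']/M['m00'],M['m01']/M['m00']]],.07))
    # tin: white
    t=cv2.inRange(h,(0,0,150),(40,110,255)); 
    mm=np.zeros_like(t);mm[y0:y1,x0:x1]=t[y0:y1,x0:x1]
    for k in cv2.findContours(mm,cv2.RETR_EXTERNAL,cv2.CHAIN_APPROX_NONE)[0]:
        if cv2.contourArea(k)>100:
            u=k.reshape(-1,2).mean(0);print("white",u,onplane(c,c['extrinsics'],[u],.082)[0].round(3))
    v=p.copy();cv2.imwrite(f"pics/{n}m.png",np.hstack([cv2.resize(m[y0:y1,x0:x1],None,fx=2,fy=2)]))
# gold studs scene/side
st={"scene":[(230+30/3,195+57/3),(230+211/3,195+24/3),(230+130/3,195+319/3),(230+350/3,195+267/3)],"side":[(230+38/3,140+166/3),(230+218/3,140+232/3),(230+382/3,140+72/3)]}
for n in st:
    c=ctrl.get_calibration(n);w=onplane(c,c['extrinsics'],st[n],.07);print(n,w.round(4).tolist(),w.mean(0))
```

```text
scene tile hsv [ 13 139 173]
scene 2460.5 ((536.2378540039062, -46.884727478027344), (147.2076416015625, 96.88514709472656), 78.61066436767578) [[474.20001220703125, -109.5], [569.2000122070312, -128.60000610351562], [598.2999877929688, 15.699999809265137], [503.29998779296875, 34.79999923706055]]
centroid [[ 0.53388356 -0.05320088  0.07      ]]
white [335.81290323 314.96774194] [ 0.512 -0.258  0.082]
white [308.36       270.37333333] [ 0.523 -0.16   0.082]
white [344.41346154 260.04807692] [ 0.594 -0.168  0.082]
white [272.77226027 237.40410959] [ 0.508 -0.059  0.082]
side tile hsv [ 13 148 203]
side 1882.0 ((537.871826171875, -46.051971435546875), (148.27044677734375, 97.09384155273438), 78.92879486083984) [[476.0, -109.5], [571.2999877929688, -128.10000610351562], [599.7999877929688, 17.399999618530273], [504.5, 36.0]]
centroid [[ 0.53761045 -0.03982415  0.07      ]]
white [344.3030303  234.88636364] [0.406 0.082 0.082]
white [246.85135135 233.20945946] [0.555 0.137 0.082]
white [361.67605634 194.70422535] [ 0.406 -0.048  0.082]
white [319.74545455 153.41818182] [ 0.525 -0.175  0.082]
white [252.37666667 163.99333333] [ 0.64  -0.077  0.082]
scene [[0.488, 0.0449, 0.07], [0.6177, 0.0206, 0.07], [0.4433, -0.182, 0.07], [0.5718, -0.2072, 0.07]] [ 0.53019689 -0.08091135  0.07      ]
side [[0.6166, 0.0209, 0.07], [0.4889, 0.0452, 0.07], [0.4429, -0.1812, 0.07]] [ 0.51614494 -0.03834054  0.07      ]
```

Both views agree. The field centre is (0.537, -0.0465) and the rectangle is 97 x 147 mm as specified, yawed -11.2°. The studs' mean plus 35 mm gives the same centre. Next I'll work out the moves in tool axes.

```bash
cat >> h.py <<'E'
Y=np.radians(-11.2);C=np.array([.537,-.0465]);ex=np.array([np.cos(Y),np.sin(Y)]);ey=np.array([-np.sin(Y),np.cos(Y)])
tiles={(i,j):C+i*.025*ex+j*.05*ey for i in(-1,1) for j in(-1,0,1)}
def rel(target,z):
    s=ctrl.observe();y=np.radians(s['eef_rot'][2]);d=np.r_[target,z]-s['tool_pos']
    return np.array([np.cos(y)*d[0]+np.sin(y)*d[1],np.sin(y)*d[0]-np.cos(y)*d[1],-d[2]])
E
python3 - <<'E'
from h import *
for k,v in tiles.items(): print(k,v.round(4))
print(rel(tiles[(-1,-1)],.15), np.radians(13.68+11.2))
E
```

```text
(-1, -1) [ 0.5028 -0.0907]
(-1, 0) [ 0.5125 -0.0416]
(-1, 1) [0.5222 0.0074]
(1, -1) [ 0.5518 -0.1004]
(1, 0) [ 0.5615 -0.0514]
(1, 1) [ 0.5712 -0.0023]
[ 0.46702926 -0.31773319  0.0807803 ] 0.43423791789618915
```

>>> {"api": "carry_out", "payload": {"deltas": [{"tx": 0.025,"ty": -0.017,"tz": 0,"roll": 0.02},{"tx": 0.05,"ty": -0.034,"tz": 0,"roll": 0.05},{"tx": 0.075,"ty": -0.051,"tz": 0,"roll": 0.08},{"tx": 0.1,"ty": -0.068,"tz": 0,"roll": 0.11},{"tx": 0.125,"ty": -0.085,"tz": 0,"roll": 0.14},{"tx": 0.15,"ty": -0.102,"tz": 0,"roll": 0.17},{"tx": 0.175,"ty": -0.119,"tz": 0,"roll": 0.2},{"tx": 0.2,"ty": -0.136,"tz": 0,"roll": 0.23},{"tx": 0.225,"ty": -0.153,"tz": 0,"roll": 0.26},{"tx": 0.25,"ty": -0.17,"tz": 0,"roll": 0.29}], "jaw": 0}}

```text
t: 1.1
tool_pos: [0.3275, -0.2847, 0.2311]
eef_rot: [-180.0, 0.0, -3.0]
wrist_force: [0.3, -0.5, -0.2]
opening: 0.0002
```

Run:
```python
from h import *
s=ctrl.observe();print(s['tool_pos'],s['eef_rot'],s['wrist_force'],s['opening']);print(rel(tiles[(-1,-1)],.15), np.radians(s['eef_rot'][2]+11.2))
```

```text
[ 0.32745887 -0.28467376  0.23111599] [-1.79979230e+02  1.39179829e-02 -3.01158630e+00] [ 0.31562331 -0.51027101 -0.19074787] 0.00019287871879350397
[ 0.16487203 -0.20292414  0.08111599] 0.14291477956543347
```

>>> {"api": "carry_out", "payload": {"deltas": [{"tx": 0.018,"ty": -0.023,"tz": 0,"roll": 0.02},{"tx": 0.036,"ty": -0.045,"tz": 0,"roll": 0.04},{"tx": 0.055,"ty": -0.068,"tz": 0,"roll": 0.06},{"tx": 0.073,"ty": -0.09,"tz": 0.0,"roll": 0.08},{"tx": 0.092,"ty": -0.113,"tz": 0,"roll": 0.1},{"tx": 0.11,"ty": -0.135,"tz": 0.01,"roll": 0.12},{"tx": 0.128,"ty": -0.158,"tz": 0.025,"roll": 0.143},{"tx": 0.147,"ty": -0.181,"tz": 0.045,"roll": 0.143},{"tx": 0.165,"ty": -0.203,"tz": 0.065,"roll": 0.143},{"tx": 0.165,"ty": -0.203,"tz": 0.075,"roll": 0.143}]}}

```text
t: 2.1
tool_pos: [0.5026, -0.0892, 0.1543]
eef_rot: [-179.9, 0.1, -11.0]
wrist_force: [0.1, -0.5, 0.1]
opening: -0.0001
```

Run:
```python
from h import *
s=ctrl.observe();print(s['tool_pos'],s['eef_rot'],s['wrist_force'],s['opening']);print(rel(tiles[(-1,-1)],.075))
p,d=ctrl.camera("side");cv2.imwrite("pics/side1.png",p)
p,d=ctrl.camera("wrist");cv2.imwrite("pics/wrist1.png",p)
s=ctrl.observe();print(s['tool_pos'],s['eef_rot'],s['wrist_force'],s['opening']);print(rel(tiles[(-1,-1)],.075))
```

```text
[ 0.5025842  -0.0891757   0.15425653] [-1.79937882e+02  1.43551024e-01 -1.09593509e+01] [ 0.06308051 -0.54654992  0.12899182] -0.00011168355722539722
[0.00046517 0.00145428 0.07925653]
[ 0.50128505 -0.09101834  0.15479046] [-179.96977459    0.19312008  -11.06427016] [-0.06513158 -0.92758941  0.17339876] -0.0003638660055372642
[ 0.00138921 -0.00060428  0.07979046]
```

View pics/side1.png

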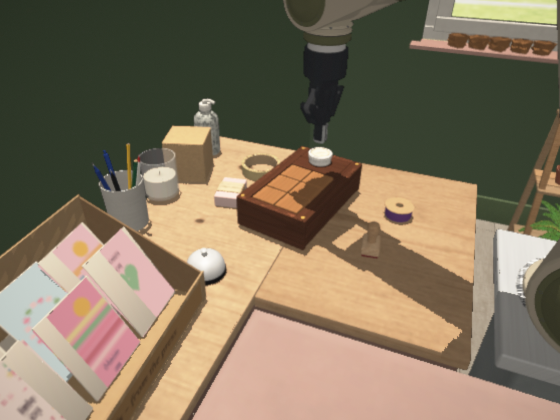

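View pics/wrist1.png

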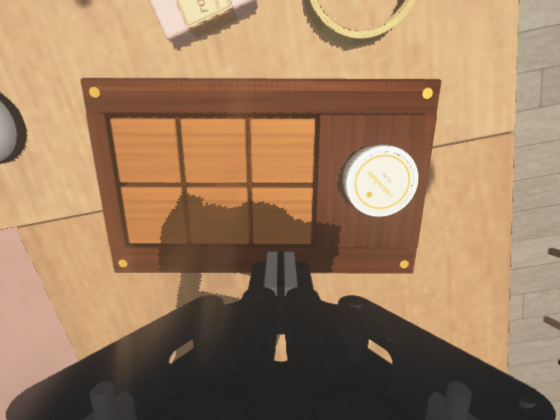

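The wrist view shows the fingers aligned with the box: the tips are at (281,258), and the front-right tile is at about (283,216). I'll cross-check the tile points from this view.

Run:
```python
from h import *
from scipy.spatial.transform import Rotation as R
s=ctrl.observe();c=ctrl.get_calibration("wrist")
T=np.eye(4);T[:3,:3]=R.from_euler('xyz',s['eef_rot'],degrees=True).as_matrix();T[:3,3]=s['tool_pos'];T=T@c['hand_eye']
# grid crossings: (-25? lines) left/right between tiles
px=[(181,184),(249,185),(316,186),(109,117),(318,117),(123,245),(313,245)]
w=onplane(c,T,px,.07)
for p,q in zip(px,w): print(p,q.round(4),"box-local mm",(1000*np.array([(q[:2]-C)@ex,(q[:2]-C)@ey])).round(1))
```

```text
(181, 184) [ 0.5421 -0.0218  0.07  ] box-local mm [ 0.2 25.2]
(249, 185) [ 0.5313 -0.0726  0.07  ] box-local mm [ -0.5 -26.7]
(316, 186) [ 0.5207 -0.1227  0.07  ] box-local mm [ -1.2 -77.9]
(109, 117) [0.5989 0.0147 0.07  ] box-local mm [48.9 72.1]
(318, 117) [ 0.5702 -0.1321  0.07  ] box-local mm [ 49.2 -77.5]
(123, 245) [0.5026 0.0388 0.07  ] box-local mm [-50.3  77. ]
(313, 245) [ 0.4729 -0.1126  0.07  ] box-local mm [-50.  -77.3]
```

>>> {"api": "carry_out", "payload": {"deltas": [{"tx": 0.001,"tz": 0.02},{"tx": 0.001,"tz": 0.04},{"tx": 0.001,"tz": 0.055},{"tx": 0.001,"tz": 0.065},{"tx": 0.001,"tz": 0.072},{"tx": 0.001,"tz": 0.076},{"tx": 0.001,"tz": 0.079},{"tx": 0.001,"tz": 0.079},{"tx": 0.001,"tz": 0.079}]}}

```text
invalid input
```

The wrist view agrees to about 2 mm. Rows apparently need all four keys, so I'll resend the descent.

>>> {"api": "carry_out", "payload": {"deltas": [{"tx": 0.001,"ty": 0,"tz": 0.02,"roll": 0},{"tx": 0.001,"ty": 0,"tz": 0.04,"roll": 0},{"tx": 0.001,"ty": 0,"tz": 0.055,"roll": 0},{"tx": 0.001,"ty": 0,"tz": 0.065,"roll": 0},{"tx": 0.001,"ty": 0,"tz": 0.072,"roll": 0},{"tx": 0.001,"ty": 0,"tz": 0.076,"roll": 0},{"tx": 0.001,"ty": 0,"tz": 0.079,"roll": 0},{"tx": 0.001,"ty": 0,"tz": 0.079,"roll": 0}]}}

```text
t: 3.0
tool_pos: [0.5031, -0.0918, 0.0774]
eef_rot: [180.0, -0.0, -11.1]
wrist_force: [0.4, -0.7, 0.1]
opening: -0.0
```

>>> {"api": "carry_out", "payload": {"deltas": [{"tx": 0,"ty": 0,"tz": 0.002,"roll": 0},{"tx": 0,"ty": 0,"tz": 0.004,"roll": 0},{"tx": 0,"ty": 0,"tz": 0.005,"roll": 0},{"tx": 0,"ty": 0,"tz": 0.006,"roll": 0},{"tx": 0,"ty": 0,"tz": 0.006,"roll": 0},{"tx": 0,"ty": 0,"tz": 0.006,"roll": 0}]}}

```text
t: 3.6
tool_pos: [0.5031, -0.0917, 0.0713]
eef_rot: [180.0, -0.0, -11.1]
wrist_force: [1.3, -0.5, 0.4]
opening: -0.0002
```

>>> {"api": "carry_out", "payload": {"deltas": [{"tx": 0,"ty": 0,"tz": 0.0005,"roll": 0},{"tx": 0,"ty": 0,"tz": 0.0005,"roll": 0},{"tx": 0,"ty": 0,"tz": 0.001,"roll": 0},{"tx": 0,"ty": 0,"tz": 0.001,"roll": 0}]}}

```text
t: 4.0
tool_pos: [0.503, -0.0917, 0.0703]
eef_rot: [-180.0, 0.0, -11.1]
wrist_force: [0.2, -0.1, 0.4]
opening: 0.0001
```

>>> {"api": "carry_out", "payload": {"deltas": [{"tx": 0,"ty": 0,"tz": 0.0005,"roll": 0},{"tx": 0,"ty": 0,"tz": 0.0005,"roll": 0}]}}

```text
t: 4.2
tool_pos: [0.503, -0.0917, 0.07]
eef_rot: [180.0, -0.0, -11.1]
wrist_force: [-1.8, 1.6, 4.0]
opening: -0.0001
```

>>> {"api": "carry_out", "payload": {"deltas": [{"tx": 0,"ty": 0,"tz": 0.0005,"roll": 0},{"tx": 0,"ty": 0,"tz": 0.0005,"roll": 0}]}}

```text
t: 4.4
tool_pos: [0.503, -0.0917, 0.07]
eef_rot: [180.0, -0.0, -11.1]
wrist_force: [-4.4, 2.2, 9.7]
opening: -0.0
```

>>> {"api": "carry_out", "payload": {"deltas": [{"tx": 0,"ty": 0,"tz": 0.0005,"roll": 0},{"tx": 0,"ty": 0,"tz": 0.0005,"roll": 0}]}}

```text
t: 4.6
tool_pos: [0.5031, -0.0917, 0.07]
eef_rot: [180.0, -0.0, -11.1]
wrist_force: [-5.3, 2.6, 14.8]
opening: 0.0001
```

The first tile is rigid at 15 N (z = 0.0700). I'll hop to the next tile with the same commanded depth.

>>> {"api": "carry_out", "payload": {"deltas": [{"tx": 0,"ty": 0,"tz": -0.008,"roll": 0},{"tx": 0,"ty": -0.01,"tz": -0.009,"roll": 0},{"tx": 0,"ty": -0.03,"tz": -0.009,"roll": 0},{"tx": 0,"ty": -0.045,"tz": -0.009,"roll": 0},{"tx": 0,"ty": -0.0505,"tz": -0.009,"roll": 0},{"tx": 0,"ty": -0.0505,"tz": -0.006,"roll": 0},{"tx": 0,"ty": -0.0505,"tz": -0.004,"roll": 0},{"tx": 0,"ty": -0.0505,"tz": -0.002,"roll": 0},{"tx": 0,"ty": -0.0505,"tz": -0.001,"roll": 0},{"tx": 0,"ty": -0.0505,"tz": 0,"roll": 0}]}}

```text
t: 5.6
tool_pos: [0.5127, -0.0426, 0.07]
eef_rot: [180.0, 0.0, -11.2]
wrist_force: [-9.6, 1.7, 24.2]
opening: 0.0002
```

>>> {"api": "carry_out", "payload": {"deltas": [{"tx": 0,"ty": 0,"tz": 0,"roll": 0},{"tx": 0,"ty": 0,"tz": 0,"roll": 0}]}}

```text
t: 5.8
tool_pos: [0.5127, -0.0426, 0.07]
eef_rot: [180.0, -0.0, -11.1]
wrist_force: [-7.2, 1.2, 15.6]
opening: 0.0004
```

Rigid as well. Next is the front-left tile, with a gentler touchdown.

>>> {"api": "carry_out", "payload": {"deltas": [{"tx": 0,"ty": 0,"tz": -0.008,"roll": 0},{"tx": 0,"ty": -0.01,"tz": -0.009,"roll": 0},{"tx": 0,"ty": -0.03,"tz": -0.009,"roll": 0},{"tx": 0,"ty": -0.045,"tz": -0.009,"roll": 0},{"tx": 0,"ty": -0.05,"tz": -0.009,"roll": 0},{"tx": 0,"ty": -0.05,"tz": -0.006,"roll": 0},{"tx": 0,"ty": -0.05,"tz": -0.004,"roll": 0},{"tx": 0,"ty": -0.05,"tz": -0.002,"roll": 0},{"tx": 0,"ty": -0.05,"tz": -0.001,"roll": 0},{"tx": 0,"ty": -0.05,"tz": -0.0005,"roll": 0}]}}

```text
t: 6.8
tool_pos: [0.5223, 0.0064, 0.07]
eef_rot: [180.0, 0.0, -11.2]
wrist_force: [-5.3, 0.5, 14.1]
opening: 0.0002
```

>>> {"api": "carry_out", "payload": {"deltas": [{"tx": 0,"ty": 0,"tz": 0.0005,"roll": 0},{"tx": 0,"ty": 0,"tz": 0.0005,"roll": 0},{"tx": 0,"ty": 0,"tz": 0.0005,"roll": 0}]}}

```text
t: 7.1
tool_pos: [0.5223, 0.0065, 0.07]
eef_rot: [180.0, -0.0, -11.1]
wrist_force: [-6.4, 1.0, 15.1]
opening: 0.0002
```

Rigid. Now the back-left tile (tx +50 mm).

>>> {"api": "carry_out", "payload": {"deltas": [{"tx": 0,"ty": 0,"tz": -0.008,"roll": 0},{"tx": 0.01,"ty": 0,"tz": -0.009,"roll": 0},{"tx": 0.03,"ty": 0,"tz": -0.009,"roll": 0},{"tx": 0.045,"ty": 0,"tz": -0.009,"roll": 0},{"tx": 0.05,"ty": 0,"tz": -0.009,"roll": 0},{"tx": 0.05,"ty": 0,"tz": -0.006,"roll": 0},{"tx": 0.05,"ty": 0,"tz": -0.004,"roll": 0},{"tx": 0.05,"ty": 0,"tz": -0.002,"roll": 0},{"tx": 0.05,"ty": 0,"tz": -0.001,"roll": 0},{"tx": 0.05,"ty": 0,"tz": -0.0005,"roll": 0}]}}

```text
t: 8.1
tool_pos: [0.5709, -0.0026, 0.07]
eef_rot: [180.0, 0.0, -11.1]
wrist_force: [-6.1, 0.1, 11.9]
opening: 0.0001
```

>>> {"api": "carry_out", "payload": {"deltas": [{"tx": 0,"ty": 0,"tz": 0.0005,"roll": 0},{"tx": 0,"ty": 0,"tz": 0.0005,"roll": 0},{"tx": 0,"ty": 0,"tz": 0.0005,"roll": 0}]}}

```text
t: 8.4
tool_pos: [0.5709, -0.0026, 0.07]
eef_rot: [180.0, 0.0, -11.1]
wrist_force: [-6.5, 1.1, 11.9]
opening: 0.0
```

Rigid at 12 N. Now the back-middle tile (ty +50 mm).

>>> {"api": "carry_out", "payload": {"deltas": [{"tx": 0,"ty": 0,"tz": -0.008,"roll": 0},{"tx": 0,"ty": 0.01,"tz": -0.009,"roll": 0},{"tx": 0,"ty": 0.03,"tz": -0.009,"roll": 0},{"tx": 0,"ty": 0.045,"tz": -0.009,"roll": 0},{"tx": 0,"ty": 0.05,"tz": -0.009,"roll": 0},{"tx": 0,"ty": 0.05,"tz": -0.006,"roll": 0},{"tx": 0,"ty": 0.05,"tz": -0.004,"roll": 0},{"tx": 0,"ty": 0.05,"tz": -0.002,"roll": 0},{"tx": 0,"ty": 0.05,"tz": -0.001,"roll": 0},{"tx": 0,"ty": 0.05,"tz": -0.0005,"roll": 0}]}}

```text
t: 9.4
tool_pos: [0.5618, -0.0513, 0.0694]
eef_rot: [-180.0, 0.0, -11.1]
wrist_force: [-1.4, 3.2, 2.6]
opening: 0.0001
```

>>> {"api": "carry_out", "payload": {"deltas": [{"tx": 0,"ty": 0,"tz": 0.0005,"roll": 0},{"tx": 0,"ty": 0,"tz": 0.0005,"roll": 0},{"tx": 0,"ty": 0,"tz": 0.0005,"roll": 0}]}}

```text
t: 9.7
tool_pos: [0.562, -0.0517, 0.0689]
eef_rot: [-180.0, -0.0, -11.1]
wrist_force: [0.1, 1.8, 2.0]
opening: -0.0003
```

This one gives: z has sunk to 0.0689 at only 2 N. I'll press it in steps.

>>> {"api": "carry_out", "payload": {"deltas": [{"tx": 0,"ty": 0,"tz": 0.0005,"roll": 0},{"tx": 0,"ty": 0,"tz": 0.001,"roll": 0},{"tx": 0,"ty": 0,"tz": 0.0015,"roll": 0},{"tx": 0,"ty": 0,"tz": 0.002,"roll": 0},{"tx": 0,"ty": 0,"tz": 0.0025,"roll": 0},{"tx": 0,"ty": 0,"tz": 0.003,"roll": 0}]}}

```text
t: 10.3
tool_pos: [0.5619, -0.0518, 0.0658]
eef_rot: [-180.0, -0.0, -11.1]
wrist_force: [-0.3, 3.7, 3.8]
opening: -0.0002
```

>>> {"api": "carry_out", "payload": {"deltas": [{"tx": 0,"ty": 0,"tz": 0.0005,"roll": 0},{"tx": 0,"ty": 0,"tz": 0.001,"roll": 0},{"tx": 0,"ty": 0,"tz": 0.0015,"roll": 0},{"tx": 0,"ty": 0,"tz": 0.002,"roll": 0},{"tx": 0,"ty": 0,"tz": 0.002,"roll": 0}]}}

```text
t: 10.8
tool_pos: [0.5619, -0.0518, 0.0641]
eef_rot: [180.0, -0.0, -11.1]
wrist_force: [-0.9, 3.8, 5.7]
opening: 0.0002
```

>>> {"api": "carry_out", "payload": {"deltas": [{"tx": 0,"ty": 0,"tz": 0.0005,"roll": 0},{"tx": 0,"ty": 0,"tz": 0.001,"roll": 0},{"tx": 0,"ty": 0,"tz": 0.0015,"roll": 0},{"tx": 0,"ty": 0,"tz": 0.0015,"roll": 0}]}}

```text
t: 11.2
tool_pos: [0.562, -0.0518, 0.064]
eef_rot: [180.0, -0.1, -11.1]
wrist_force: [-5.6, 3.5, 18.9]
opening: -0.0002
```

The tile is on its hard stop: z = 0.0640 (6 mm in) at 19 N. I'll lift straight off and look.

>>> {"api": "carry_out", "payload": {"deltas": [{"tx": 0,"ty": 0,"tz": -0.003,"roll": 0},{"tx": 0,"ty": 0,"tz": -0.01,"roll": 0},{"tx": 0,"ty": 0,"tz": -0.03,"roll": 0},{"tx": 0,"ty": 0,"tz": -0.06,"roll": 0},{"tx": 0,"ty": 0,"tz": -0.09,"roll": 0},{"tx": 0,"ty": 0,"tz": -0.11,"roll": 0},{"tx": 0,"ty": 0,"tz": -0.12,"roll": 0},{"tx": 0,"ty": 0,"tz": -0.12,"roll": 0}]}}

```text
t: 12.0
tool_pos: [0.5621, -0.0521, 0.183]
eef_rot: [180.0, -0.1, -11.1]
wrist_force: [0.2, 0.4, -0.2]
opening: -0.0002
```

Run:
```python
from h import *
for n in ("scene","side","wrist"):
    p,d=ctrl.camera(n); cv2.imwrite(f"pics/{n}2.png",p); np.save(f"pics/{n}2.npy",d)
a=cv2.imread("pics/side0.png")[130:260,190:430];b=cv2.imread("pics/side2.png")[130:260,190:430]
cv2.imwrite("pics/cmp.png",cv2.resize(np.vstack([a,b]),None,fx=2.3,fy=2.3))
s=ctrl.observe();print(s['t'],s['tool_pos'],s['wrist_force'])
```

```text
12.15 [ 0.56128106 -0.05175553  0.18089669] [ 0.16838773 -0.66975735 -0.04727651]
```

View pics/cmp.png

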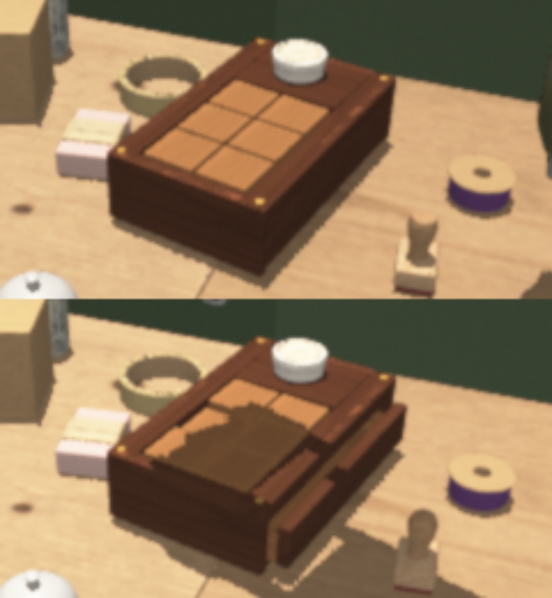

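View pics/wrist2.png

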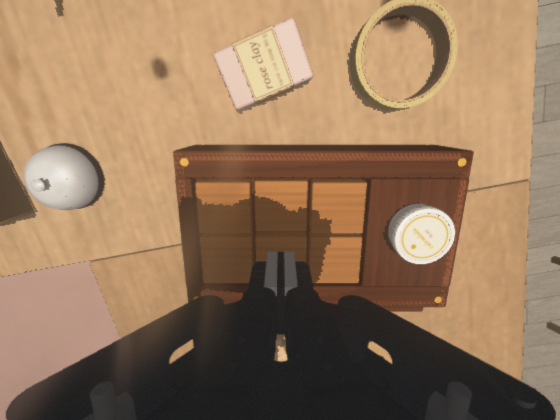

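View pics/scene2.png

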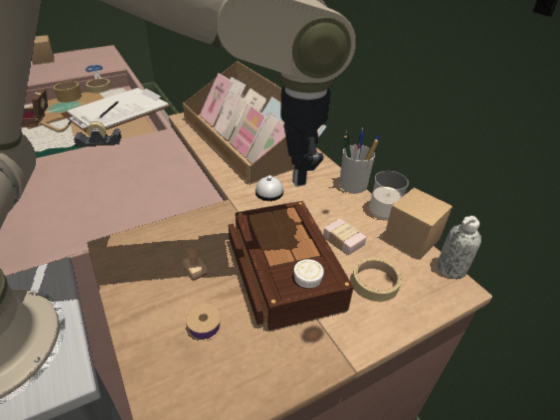

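The side view now shows the drawer front standing out along the box's front, from about (280,555) to (405,410) in the comparison picture. The tin, soap, tape, stamp, spool and bell appear at unchanged pixels. The arm is clear, so I'm handing in.

Run:
```python
from h import *
print(ctrl.finish_job()); print(ctrl.observe()['t'])
```

```text
the job is handed in; nothing more can be done
None
the job is handed in; nothing more can be done
```

The catch was the back-middle tile, and I pressed it fully in; the drawer slid out without being touched. I located the tile field from the scene and side views, which agreed within 2 mm, and the wrist view confirmed it. With the fingers shut I then felt the tiles one by one.

- **Rigid tiles:** the three front tiles and the back-left one held at z = 0.070 under 12–15 N. The highest reading was a brief 24 N on touching down at the front-middle tile. I did not need to test the back-right tile.
- **Catch tile:** it sank at about 2–6 N to a hard stop at z = 0.064, which is 6 mm in. I pressed it to 19 N there, then lifted straight off.

**Last checks:** after the lift the wrist force was about zero with the tool at z = 0.18. The side view showed the drawer out, and by eye every bystander was where it started. I did not measure the drawer's travel or the tile's height after letting go. I am taking both from the 6 mm stop, the picture and the task's note that the catch stays down. No check disagreed. I handed in at about 12 s.

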